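# Set a shooting board for a 30 degree mitre and lay the stock to the plane

### The job

Get the shooting board ready to plane a 30 degree mitre. Swing the wooden fence to 30 degrees, the third of the four notches in the steel quadrant (the first notch is square), and throw the black-knobbed lock lever outwards, away from the pivot, until its foot is fully home in that notch. Then lay the longer of the two loose offcuts flat on the bed in front of the fence, and push it so that its long side is flush against the fence and its end touches the sole of the wooden plane that lies in the runway. Leave the fence locked there and everything else where it lies.

Things in the scene. Friction and masses are not known exactly. Their poses are not given: they have to be found in the camera images.
- shooting_board: fixed shooting board: wooden bed 260 x 220 mm, top 30 mm above the table, with a runway along its right side in which a wooden plane lies on its cheek. Origin on the table under the fence's pivot bolt; x away from the robot along the runway, y left, z up. Bed: x -105 to 155, y -15 to 205 mm
- plane_sole (a point): point on the plane's flat upright sole, at x -24, y -16, z 45 mm of the board (axes as the board's). The sole is parallel to the board's x, runs from x -80 to 150 mm and up to z 66 mm, and faces the bed (+y). The plane is fixed
- notch_30 (a point): the third notch, at 30 degrees, in the outer rim of the steel quadrant: a point on the rim, 190 mm from the pivot, on the quadrant's top 40 mm above the table. The quadrant lies on the bed 166 to 190 mm from the pivot; its four notches at 0, 15, 30, 45 degrees are 8 mm wide (18 mm at the bevelled mouth) and 12 mm deep
- fence (a joint): fence angle (rad): 0 = square to the plane (fence along the board's +y), grows as its free left end swings away from the robot; 30 degrees = 0.5236. Range 0 to 0.81; stays where left (0.3 N m friction). The fence is a wooden bar 24 mm thick, 158 mm long from the pivot, 31 to 64 mm above the table; beyond it a steel fork carries the lock lever to 209 mm
- fence_face (a point): point on the fence's front (robot-side) face, 80 mm from the pivot, 47 mm above the table. Axes turn with the fence: y along it away from the pivot, x out of its back (the offcut lies at negative x), z up. At 30 degrees, with the offcut flush and touching the sole, the offcut's origin is near (-22.5, -60, -17.5) mm here
- lock (a joint): lock lever angle (rad): 0 = open, leaning 0.45 towards the pivot; 0.55 = locked, leaning 0.10 outwards, foot in a notch. Stays where left; about 2 N at the knob moves it. Off a notch its foot meets the rim and it stops near 0.2; within 1.5 degrees of a notch the bevels draw the fence in. Level hinge across the fence, 196 mm from the pivot, 66 mm above the table
- lock_knob (a point): centre of the lock lever's black knob (24 mm across, 25 mm tall), 75 mm from the lever's hinge; about 134 mm above the table when open, 141 mm when locked
- offcut_1: the longer offcut, a planed wood block 45 x 90 x 28 mm, lying loose on the table left of the board; origin at the centre of its underside, y along its 90 mm length, z up
- offcut_2: the shorter, thicker offcut, 50 x 70 x 36 mm; origin at the centre of its underside; not to be used; it may lie in either offcut's place
- dust_brush: bench brush 44 x 185 x 18 mm, lying near the right front of the board; a bystander
- wax_tin: round tin of paste, 68 mm across, 25 mm high, right of the board; a bystander
- glue_bottle: white glue bottle lying on its side, 140 mm long, 37 mm thick, left of the offcuts; a bystander
There are look-alikes about, which are no part of the job. Leave any purple look-alike of the offcut_1 alone.

How it is judged (in metres and radians):
On the way, in this order (a step that is already met when the one before it is completed fails the run):
1. the fence stands at 30 degrees (within 2.9 degrees) (value of joint fence between 0.4736 and 0.5736 rad), for 0.2 s.
2. the lock lever is home in the 30 degree notch (value of joint fence between 0.5036 and 0.5436 rad and value of joint lock above 0.47 rad), for 0.2 s.
3. with the fence locked, the longer offcut lies flat on the bed (all of step 2 and z of offcut_1 in the frame of shooting_board between 0.027 and 0.033 m and angle between offcut_1's own z axis and vertical below 0.05 rad and x of offcut_1 in the frame of shooting_board between -0.105 and 0.155 m and y of offcut_1 in the frame of shooting_board between -0.005 and 0.205 m), for 0.2 s.
At the end, for the whole second after the job is handed in: fence within 1.1 degrees of 30, lock lever home (over 0.47 rad); the longer offcut flat and still on the bed, flush with the fence (gap under 3 mm, within 2.3 degrees), its end at the plane's sole (gap under 3 mm); no bystander moved over 30 mm (all of step 2 and z of offcut_1 in the frame of shooting_board between 0.027 and 0.033 m and angle between offcut_1's own z axis and vertical below 0.05 rad and x of offcut_1 in the frame of fence_face between -0.0255 and -0.0195 m and angle between the y axis of offcut_1 and the y axis of fence_face, either way round below 0.04 rad and y of offcut_1 in the frame of fence_face between -0.065 and -0.0565 m and linear speed of offcut_1 below 0.01 m/s); the robot touches nothing.
It fails at once if a bystander (the shorter offcut, brush, tin or glue bottle) is moved by more than 30 mm (distance of any of offcut_2, dust_brush, wax_tin, glue_bottle from where it was at the start of the episode above 0.03 m).
It also fails if it takes over 72 s, if anything falls off the work surface, if the arm or the gripper's body presses on something with over 40 N, if the wrist force passes 120 N, or if a joint passes its speed limit or range.

### The arm

A 6-joint arm with a two-finger parallel gripper is mounted at the origin on a cart in front of the work surface, level with it; the furniture and walls round the work are solid. World frame = base frame: x ahead of the robot, y to its left, z up, the work surface at z = 0. Lengths are in m, angles in degrees, forces in N, time in s.
With the tool pointing down it reaches from about 0.325 to 0.85 m from the base axis. Payload 15.5 kg.
Tool frame: the origin (TCP) lies at the very end of the fingers, on their centre line; the grasp point (between the pads) lies arm.grip_depth behind it (arm.grip_depth is the distance from the TCP to the grasp point, in m); z points along the fingers, y is the line along which they close (so a half turn about z gives the same grasp; the last joint's range is limited). The gripper opens to 91 mm and grips with 3 to 60 N. Pads are 32 mm wide; open, the fingers measure 118 mm over their backs; the gripper's body (76 mm by 178 mm) begins 60 mm behind the grasp point.
Start: joints at [-70.846, 28.281, 77.091, -0, 74.628, -5.472], TCP at [0.26, -0.568, 0.214] pointing down, gripper open.
Joint ranges: [-166.48, 166.48], [-47.26, 123.95], [12.59, 153.08], [-70.14, 250.14], [6.76, 159.57], [-176.63, 176.63]. Speed limits (degrees/s): [108.29, 108.29, 147.25, 172.46, 172.46, 172.46].

### API

Orientations are given as a 3x3 rotation matrix whose columns are the frame's x, y, z axes.
In Python, from rig import arm gives the robot as it stands. Calls block until the motion is done:
- arm.move_to(position, orientation): joint-space move of the TCP to a pose.
- arm.move_l(position, orientation=None, feed=0.15): straight line of the TCP; orientation=None keeps the orientation; feed is the mean speed in m/s.
- arm.move_joints(angles): joint-space move.
- arm.grip(opening): finger opening in m; the grip force is fixed at half the most; returns when the fingers have stopped.
- arm.sleep(seconds).
- arm.solve_ik(position, orientation): joint angles nearest the present ones, or None.
- arm.snapshot(name): name is "side" or "top"; returns the picture (420x560x3 uint8, red, green, blue); there is no depth.
- arm.get_calibration(name): a dict with "intrinsics" (3x3 intrinsics, pixels), "k1" (the pictures are not rectified: a ray, as slopes to the right and down, at radius r is drawn at 1 + k1 r^2 times it, then the intrinsics apply), "cam_to_world" (4x4, takes a point from camera to world coordinates). Camera axes: x right, y down, z forward; pixel columns grow to the right and rows downward; lengths in m; the calibration is good to about 2 mm. A picture is of the moment at which its call begins. get_calibration takes no time and is no camera call.
A pose or a line that the arm cannot do raises arm.Unreachable and nothing moves.
- arm.sign_off(): hands the job in; it is judged then, once.
Readings, each from a call of its own:
- arm.current_t(): time.
- arm.current_joint_positions(): joint angles.
- arm.current_dq(): joint speeds.
- arm.current_tau(): joint torques, N m.
- arm.current_ee_pos(): TCP position.
- arm.current_tool_rot(): TCP orientation.
- arm.current_force(): force on the tool from outside, world axes, zero at the start.
- arm.current_torque(): the same for the moment, N m.
- arm.current_width(): finger opening in m.
- arm.current_grasp_force(): force on a finger pad.
Only numpy, scipy, OpenCV 4.12 (cv2) and the standard library are available. Lean on these libraries where they do the work, as an engineer would, in place of code of your own. Each camera call takes 0.05 s, during which the arm holds its last target. There are 200 camera calls.

## Working session

There is one attempt and no reset: what is moved stays moved. The work goes in short steps, each a Python script; the robot and the scene stay as the last script left them, time stands still between calls to the robot, and variables do not carry over. Pictures are saved under pics/ and viewed, at most 10 in all, crops included, and the job is handed in when it is done.

```bash
ls; mkdir -p pics; python3 - <<'E'
from rig import arm
import cv2,numpy as np
for n in("top","side"):
    p=arm.snapshot(n); cv2.imwrite(f"pics/{n}0.png",p[:,:,::-1]); c=arm.get_calibration(n); print(n,c)
print(arm.grip_depth,arm.current_t(),arm.current_tool_rot())
E
```

```text
pics
top {'intrinsics': array([[417.44789059,   0.        , 280.51487994],
       [  0.        , 417.44789059, 206.34807575],
       [  0.        ,   0.        ,   1.        ]]), 'k1': -0.07398017358237634, 'cam_to_world': array([[-0.02292275, -0.99736547,  0.06882346,  0.37099961],
       [-0.99971282,  0.02238665, -0.00855087,  0.07618462],
       [ 0.00698762, -0.06899971, -0.99759221,  1.42219041],
       [ 0.        ,  0.        ,  0.        ,  1.        ]])}
side {'intrinsics': array([[420.42630803,   0.        , 282.68973326],
       [  0.        , 420.42630803, 201.22420971],
       [  0.        ,   0.        ,   1.        ]]), 'k1': -0.027838718427372924, 'cam_to_world': array([[-0.99647292, -0.05422448,  0.06404239,  0.39539238],
       [-0.0801591 ,  0.38931572, -0.91760982,  1.18505103],
       [ 0.02482421, -0.91950692, -0.39228916,  0.5852707 ],
       [ 0.        ,  0.        ,  0.        ,  1.        ]])}
0.0188 0.1 [[ 9.09055526e-01  4.16674850e-01 -3.46766464e-04]
 [ 4.16674980e-01 -9.09054968e-01  1.01267618e-03]
 [ 1.06726920e-04 -1.06506779e-03 -9.99999427e-01]]
```

View pics/top0.png

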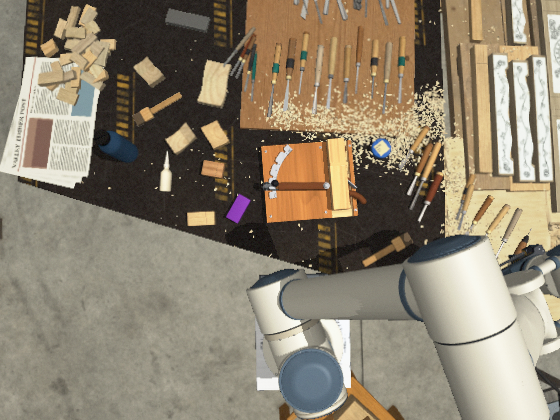

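View pics/side0.png

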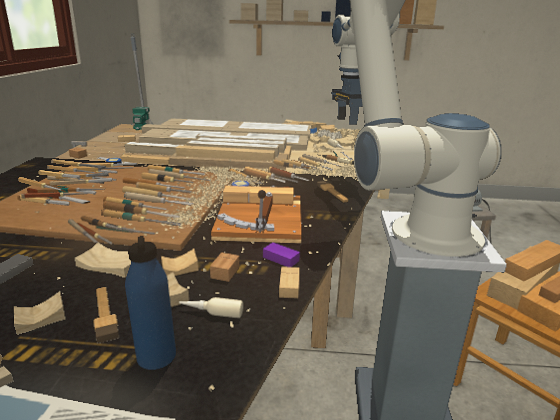

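Top: board at cols 262–357, rows 138–222; pivot about (326,185); knob about (268,185). The offcut candidates are pale (201,218) and brown (213,169), and the purple look-alike is at (238,208). I'll enlarge that area.

```bash
cat > h.py <<'E'
import cv2,numpy as np
from rig import arm
def ray(n,uv):
    c=arm.get_calibration(n);K=np.array(c["intrinsics"]);k=c["k1"];T=np.array(c["cam_to_world"])
    x=cv2.undistortPoints(np.array(uv,float).reshape(-1,1,2),K,np.array([k,0,0,0,0.]))[:,0]
    return T[:3,3],np.c_[x,np.ones(len(x))]@T[:3,:3].T
def onz(n,uv,z):
    o,d=ray(n,uv); return (o+d*((z-o[2])/d[:,2])[:,None])[:,:2]
def two(a,b):
    # triangulate single pixel top a, side b
    o1,d1=ray("top",[a]);o2,d2=ray("side",[b]);A=np.c_[d1[0],-d2[0]]
    s=np.linalg.lstsq(A,o2-o1,rcond=None)[0];p,q=o1+s[0]*d1[0],o2+s[1]*d2[0]
    return (p+q)/2,np.linalg.norm(p-q)
def pix(n,P):
    c=arm.get_calibration(n);T=np.linalg.inv(np.array(c["cam_to_world"]))
    return cv2.projectPoints(np.array(P,float).reshape(-1,1,3),cv2.Rodrigues(T[:3,:3])[0],T[:3,3],np.array(c["intrinsics"]),np.array([c["k1"],0,0,0,0.]))[0][:,0]
def crop(n,img,x0,y0,w,h,s,name):
    c=cv2.resize(img[y0:y0+h,x0:x0+w,::-1],None,fx=s,fy=s,interpolation=cv2.INTER_CUBIC);cv2.imwrite(f"pics/{name}.png",c)
E
python3 - <<'E'
from h import *
t=cv2.imread("pics/top0.png")[:,:,::-1];s=cv2.imread("pics/side0.png")[:,:,::-1]
a=cv2.resize(t[130:235,170:370],None,fx=4,fy=4,interpolation=cv2.INTER_CUBIC)
cv2.imwrite("pics/t1.png",a[:,:,::-1])
b=cv2.resize(s[175:305,170:330],None,fx=4.6,fy=4.6,interpolation=cv2.INTER_CUBIC)
cv2.imwrite("pics/s1.png",b[:,:,::-1])
E
```

```text
(no output)
```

View pics/t1.png

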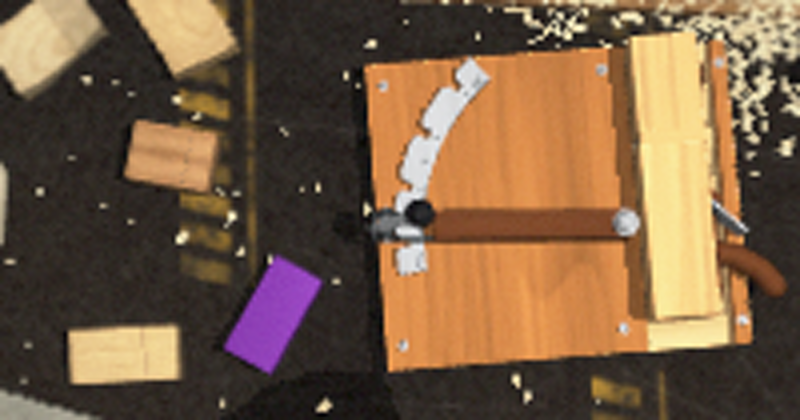

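View pics/s1.png

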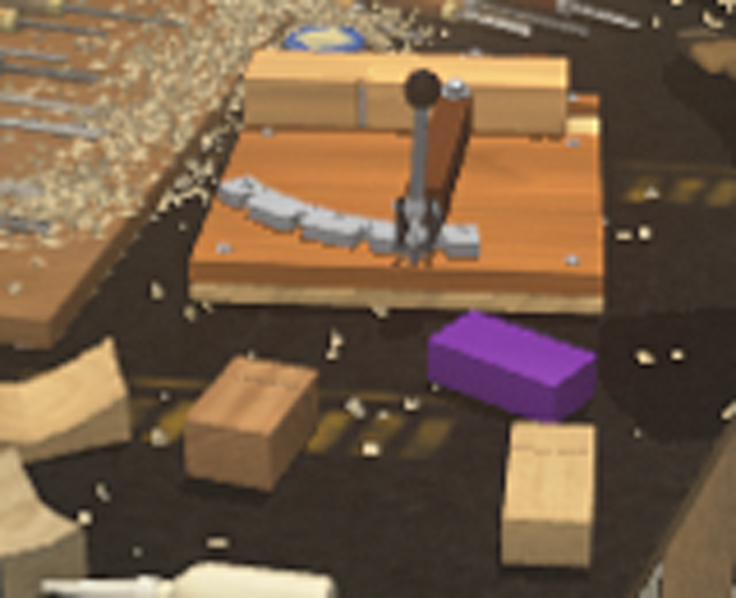

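The pale block is the longer offcut, centred at crop (125,354). The brown block is short and thick. The fence is near 0° in the crop, with the pivot bolt at (626,222), the knob at (419,213) and the bed's left corners at (365,66) and (388,370).

```bash
python3 - <<'E'
from h import *
f=lambda p:(np.array([170,130])+(np.array(p,float)+.5)/4-.5)
g=lambda p:(np.array([170,175])+(np.array(p,float)+.5)/4.6-.5)
np.set_printoptions(precision=4,suppress=True)
print("bed L corners",onz("top",[f((365,66)),f((388,370)),f((752,342)),f((722,42))],.03))
print("bolt",two(f((626,222)),g((457,88))),onz("top",[f((626,222))],.068))
print("knob",two(f((419,213)),g((422,88))),onz("top",[f((419,213))],.134))
print("side bed corners",onz("side",[g((190,280)),g((603,290))],.03))
print("plane sole top edges",onz("top",[f((629,40)),f((650,318))],.066))
print("notches",onz("top",[f((404,244)),f((402,187)),f((426,131)),f((462,78))],.04))
t=cv2.imread("pics/top0.png")
for nm,c in(("pale",(201,218)),("brown",(213,169)),("purple",(238,208))):
    x,y=c;w=t[y-25:y+25,x-25:x+25];hsv=cv2.cvtColor(w,cv2.COLOR_BGR2HSV)
    m=(hsv[:,:,2]>95).astype(np.uint8)
    m=cv2.morphologyEx(m,cv2.MORPH_OPEN,np.ones((3,3)))
    cs,_=cv2.findContours(m,0,2);k=[q for q in cs if cv2.pointPolygonTest(q,(25,25),False)>=0]
    if not k: print(nm,"none");continue
    r=cv2.minAreaRect(k[0]);b=cv2.boxPoints(r)+[x-25,y-25]
    P=onz("top",b,.036 if nm=="brown" else .028)
    e=[np.linalg.norm(P[i]-P[(i+1)%4]) for i in range(2)];i=int(np.argmax(e));d=P[(i+1)%4]-P[i]
    print(nm,P.mean(0),e,np.degrees(np.arctan2(d[1],d[0])))
h=cv2.cvtColor(t,cv2.COLOR_BGR2HSV)
E
```

```text
bed L corners [[ 0.6726  0.126 ]
 [ 0.4154  0.1118]
 [ 0.4318 -0.1934]
 [ 0.6872 -0.1774]]
bolt (array([ 0.5304, -0.0864,  0.0658]), np.float64(0.0009362502077785013)) [[ 0.5306 -0.0861]]
knob (array([0.5336, 0.0826, 0.1335]), np.float64(0.00042333913318621846)) [[0.5334 0.0825]]
side bed corners [[0.6661 0.158 ]
 [0.415  0.1388]]
plane sole top edges [[ 0.6821 -0.0937]
 [ 0.4517 -0.1035]]
notches [[0.5195 0.096 ]
 [0.5674 0.0967]
 [0.6141 0.0756]
 [0.6584 0.0445]]
pale [0.4341 0.3329] [np.float64(0.09083466303222178), np.float64(0.046848436516026284)] -91.2720056397744
brown [0.599  0.2836] [np.float64(0.053951583164348865), np.float64(0.08550470423209695)] -100.91422249065167
purple [0.4643 0.207 ] [np.float64(0.09130937963743141), np.float64(0.04817139388874413)] -27.466937574709842
```

The measurements agree with each other: board yaw is about 3.2°, origin (0.5305,-0.0863), fence near 4°, offcut_1 at (0.434,0.333) with a 91 mm long side. Next I'll grip the fence and swing it to 30°.

```bash
cat >> h.py <<'E'
np.set_printoptions(precision=4,suppress=True)
YAW=3.2;O=np.array([.5305,-.0863])
def un(th):
    a=np.radians(90+YAW-th);return np.array([np.cos(a),np.sin(a)]),np.array([np.sin(a),-np.cos(a)])
def P(s,n,z,th=30):
    u,m=un(th);return np.r_[O+s*u+n*m,z]
def R(v):
    y=np.r_[v/np.linalg.norm(v),0];z=np.array([0,0,-1.]);return np.c_[np.cross(y,z),y,z]
def best(p,v):
    c=[(R(k*v),arm.solve_ik(p,R(k*v))) for k in(1,-1)]
    c=[x for x in c if x[1] is not None]
    return min(c,key=lambda x:abs(x[1][5]))[0]
E
python3 - <<'E'
from h import *
r=.085
u,n=un(4.2);Q=best(P(r,0,.15,4.2),n);sg=np.sign(Q[:2,1]@n)
arm.move_to(P(r,0,.15,4.2),Q);print(arm.current_t(),arm.current_joint_positions())
arm.grip(.06);arm.move_l(P(r,0,.041,4.2),feed=.2);arm.grip(0.0)
print(arm.current_width(),arm.current_force(),arm.current_t())
for th in np.linspace(4.2,30,6)[1:]:
    arm.move_l(P(r,0,.041,th),R(sg*un(th)[1]),feed=.08);print(th,arm.current_force())
arm.grip(.06);arm.move_l(P(r,0,.15),feed=.2)
print(arm.current_t())
arm.move_l(P(r,0,.15)+[-.15,-.1,.1],feed=.3)
t=arm.snapshot("top");cv2.imwrite("pics/top1.png",t[:,:,::-1]);s=arm.snapshot("side");cv2.imwrite("pics/side1.png",s[:,:,::-1])
a=cv2.resize(t[130:235,250:370],None,fx=5,fy=5,interpolation=cv2.INTER_CUBIC)
b=cv2.resize(s[175:245,200:320],None,fx=5,fy=5,interpolation=cv2.INTER_CUBIC)
cv2.imwrite("pics/c1.png",np.vstack([a,b])[:600*2,:,::-1][:, :]) if 0 else cv2.imwrite("pics/c1.png",a[:,:,::-1])
E
```

```text
2.3583 [-6.6472 25.2167 94.6755 -0.0078 60.0908 -5.5748]
0.023591505136408605 [1.0674 0.4661 4.648 ] 4.3417
9.36 [1.9707 1.8457 4.3546]
14.52 [3.8195 1.7236 3.8858]
19.68 [4.8184 2.1203 4.1686]
24.84 [5.1793 1.3625 3.1822]
30.0 [6.0099 2.3967 3.2249]
6.9917
```

View pics/c1.png

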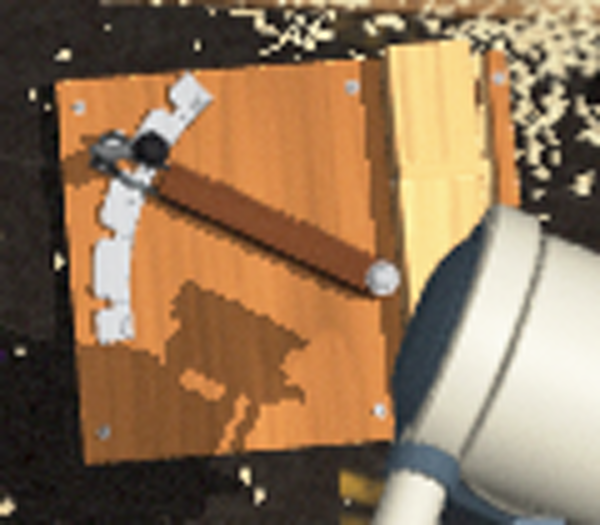

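The fence now points at the third notch, with the knob at crop (150,147) and the fork at (110,152). I'll check the angle and then throw the lever.

```bash
python3 - <<'E'
from h import *
f=lambda p:(np.array([250,130])+(np.array(p,float)+.5)/5-.5)
k=onz("top",[f((150,147))],.134)[0]-O
b=onz("top",[f((382,277))],.067)[0]-O
print("knob",np.hypot(*k),np.degrees(np.arctan2(k[0],k[1]))+YAW,"bolt err",b)
# fence edges by colour: mean along bar
e=onz("top",[f((172,172)),f((160,200)),f((375,262)),f((350,290))],.064)-O
print(e)
# lever push: tool y along fence
u,n=un(30);z=.126;s0=.118
Q=best(P(s0,0,.2),u);arm.move_to(P(s0,0,.2),Q);arm.grip(0);arm.move_l(P(s0,0,z),feed=.15)
f0=np.array(arm.current_force());log=[]
s=s0
while s<.186:
    s+=.004 if s<.165 else .002
    arm.move_l(P(s,0,z+.004*max(0,(s-.135)/.04)),feed=.06)
    F=(np.array(arm.current_force())-f0);fu=F[:2]@u;log.append((round(s,4),round(fu,1),round(F[:2]@n,1)))
    if abs(fu)>12: break
print(log,arm.current_t())
arm.move_l(P(s-.02,0,z),feed=.1);arm.move_l(P(s-.02,0,.22),feed=.25)
arm.move_to(np.array([.434,.333,.2]),best(np.array([.434,.333,.2]),np.array([1.,.022])))
print(arm.current_t())
t=arm.snapshot("top");cv2.imwrite("pics/top2.png",t[:,:,::-1]);s_=arm.snapshot("side");cv2.imwrite("pics/side2.png",s_[:,:,::-1])
a=cv2.resize(t[130:235,190:370],None,fx=4,fy=4,interpolation=cv2.INTER_CUBIC);cv2.imwrite("pics/c2.png",a[:,:,::-1])
E
```

```text
knob 0.16964447610188804 30.38706321622111 bolt err [0.0006 0.0005]
[[ 0.0734  0.1362]
 [ 0.055   0.1445]
 [ 0.011   0.0044]
 [-0.0071  0.0214]]
[(0.122, np.float64(-0.7), np.float64(-0.6)), (0.126, np.float64(-0.4), np.float64(-0.4)), (0.13, np.float64(-0.4), np.float64(-1.0)), (0.134, np.float64(-0.4), np.float64(-0.4)), (0.138, np.float64(-0.6), np.float64(0.9)), (0.142, np.float64(-0.0), np.float64(0.3)), (0.146, np.float64(0.6), np.float64(-0.4)), (0.15, np.float64(-1.1), np.float64(0.3)), (0.154, np.float64(-0.2), np.float64(-0.5)), (0.158, np.float64(-0.1), np.float64(-0.0)), (0.162, np.float64(-1.1), np.float64(1.2)), (0.166, np.float64(0.0), np.float64(-0.8)), (0.168, np.float64(-0.3), np.float64(-0.7)), (0.17, np.float64(-0.2), np.float64(-0.2)), (0.172, np.float64(-1.0), np.float64(-0.9)), (0.174, np.float64(-1.0), np.float64(-0.7)), (0.176, np.float64(0.3), np.float64(1.0)), (0.178, np.float64(-0.8), np.float64(-0.7)), (0.18, np.float64(-0.4), np.float64(-0.4)), (0.182, np.float64(-0.5), np.float64(-0.2)), (0.184, np.float64(-9.5), np.float64(0.5)), (0.186, np.float64(-18.4), np.float64(0.7))] 16.225
18.6083
```

View pics/c2.png

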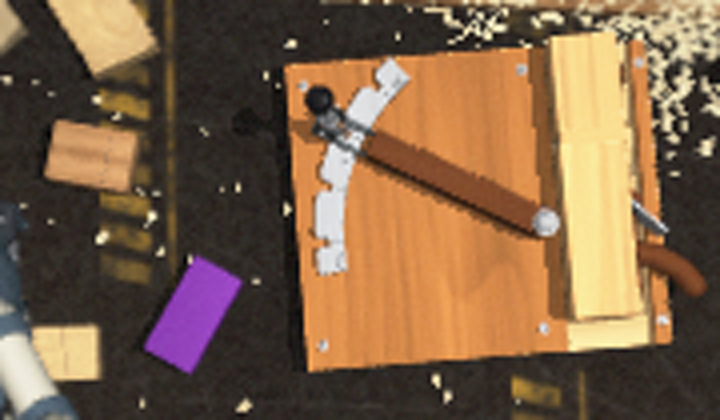

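The lever is thrown outwards, with the knob at crop (319,99) beyond the fork, and there was a hard stop at the expected position. Now I'll pick and place the offcut.

```bash
python3 - <<'E'
from h import *
f=lambda p:(np.array([190,130])+(np.array(p,float)+.5)/4-.5)
k=onz("top",[f((319,99))],.141)[0]-O
print("knob r,th",np.hypot(*k),np.degrees(np.arctan2(k[0],k[1]))+YAW)
p=np.array([.434,.333,.12]);w=np.array([1,-.022]);Q=best(p,w);sg=np.sign(Q[0,1])
arm.grip(.08);arm.move_l(p,Q,feed=.15);p[2]=.0065;arm.move_l(p,feed=.12)
arm.grip(0);print(arm.current_width(),arm.current_grasp_force(),arm.current_force())
p[2]=.16;arm.move_l(p,feed=.2)
u,n=un(30);Q=R(sg*n);s,m=.032,-.062
print(arm.current_joint_positions(),arm.current_width())
arm.move_l(P(s,m,.16),Q,feed=.25);arm.move_l(P(s,m,.05),feed=.15)
f0=np.array(arm.current_force());z=.05
while z>.034:
    z-=.002 if z>.041 else .001;arm.move_l(P(s,m,z),feed=.05)
    F=np.array(arm.current_force())-f0
    if F[2]>5: break
print(z,F,arm.current_t())
arm.grip(.056);arm.move_l(P(s,m,.13),feed=.2)
arm.move_l(P(s,m-.12,.2),feed=.3)
print(arm.current_t())
t=arm.snapshot("top");cv2.imwrite("pics/top3.png",t[:,:,::-1]);s_=arm.snapshot("side");cv2.imwrite("pics/side3.png",s_[:,:,::-1])
a=cv2.resize(t[130:235,250:370],None,fx=4,fy=4,interpolation=cv2.INTER_CUBIC);b=cv2.resize(s_[175:255,200:320],None,fx=4,fy=4,interpolation=cv2.INTER_CUBIC);b=b[:420]
c=np.zeros((420,800,3),np.uint8);c[:,:400]=a[:,:400];c[:320,400:]=b[:,:400];cv2.imwrite("pics/c3.png",c[:,:,::-1])
E
```

```text
knob r,th 0.20403628128501425 29.83109106261252
0.045242277289762996 29.304355680942535 [0.5349 0.8579 3.5637]
[31.2436 25.6202 92.0712  0.0002 62.3947 32.5041] 0.04561648403119515
0.03599999999999999 [-1.6863 -0.3163  9.5802] 28.025
29.65
```

View pics/c3.png

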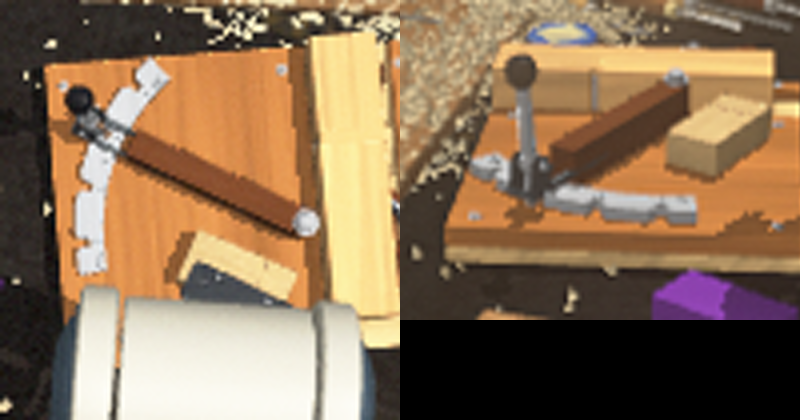

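The block lies flat, parallel to and in front of the locked fence. Now I'll push it flush and then against the sole.

```bash
cat >> h.py <<'E'
def avgF():
    a=[]
    for _ in range(4): a.append(arm.current_force());arm.sleep(.02)
    return np.mean(a,0)
def push(pose,a,b,fine,d,lim,step=.001):
    """advance coordinate a->b (coarse to fine), stop on resisting force"""
    f0=avgF();arm.move_l(pose(fine),feed=.05);q=fine;sg=np.sign(b-a);log=[]
    while (b-q)*sg>0:
        q+=sg*step;arm.move_l(pose(q),feed=.03);F=-(avgF()-f0)[:2]@d;log.append((round(float(q),4),round(float(F),1)))
        if F>lim: break
    print(log[-4:],arm.current_t());return q
E
python3 - <<'E'
from h import *
u,n=un(30);z=.037
Q=best(P(.03,-.125,.1),u);arm.move_l(P(.03,-.125,.12),Q,feed=.3);arm.grip(.04);arm.move_l(P(.03,-.125,z),feed=.2)
q=push(lambda v:P(.03,v,z),-.125,-.064,-.080,n,4)
arm.move_l(P(.03,q-.02,z),feed=.1);arm.move_l(P(.03,q-.02,.14),feed=.3)
Q=best(P(.115,-.034,.14),n);arm.move_l(P(.115,-.034,.14),Q,feed=.3);arm.grip(0);arm.move_l(P(.115,-.034,z),feed=.2)
q=push(lambda v:P(v,-.034,z),.115,.074,.090,-u,2)
arm.move_l(P(q+.02,-.034,z),feed=.1);arm.move_l(P(q+.02,-.034,.14),feed=.3)
Q=best(P(.03,-.11,.14),u);arm.move_l(P(.02,-.11,.14),Q,feed=.3);arm.grip(.04);arm.move_l(P(.02,-.11,z),feed=.2)
q=push(lambda v:P(.02,v,z),-.11,-.064,-.077,n,4)
arm.move_l(P(.02,q-.02,z),feed=.1);arm.move_l(P(.02,q-.02,.14),feed=.3)
print(arm.current_t())
arm.move_l(P(.02,q-.02,.2)+[-.1,-.12,0],feed=.3)
t=arm.snapshot("top");cv2.imwrite("pics/top4.png",t[:,:,::-1]);s_=arm.snapshot("side");cv2.imwrite("pics/side4.png",s_[:,:,::-1])
a=cv2.resize(t[150:235,260:350],None,fx=5,fy=5,interpolation=cv2.INTER_CUBIC);b=cv2.resize(s_[180:250,240:320],None,fx=4.3,fy=4.3,interpolation=cv2.INTER_CUBIC)
c=np.zeros((425,800,3),np.uint8);c[:,:450]=a;c[:b.shape[0],450:450+b.shape[1]]=b;cv2.imwrite("pics/c4.png",c[:,:,::-1])
E
```

```text
[(-0.076, 0.1), (-0.075, 0.1), (-0.074, 0.3), (-0.073, 5.7)] 35.825
[(0.084, -0.4), (0.083, -0.1), (0.082, -0.1), (0.081, 7.2)] 43.3417
[(-0.076, -0.2), (-0.075, 0.4), (-0.074, 0.6), (-0.073, 5.3)] 49.4583
50.3
```

View pics/c4.png

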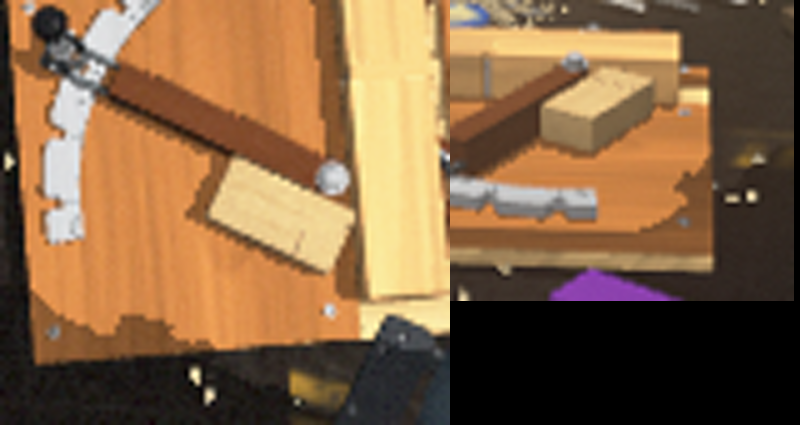

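The block sits flush along the fence with its corner at crop (353,213), at the sole. Both push stops matched the predicted contacts (-0.073, 0.081). I'll check the block corners numerically, then hand in.

```bash
python3 - <<'E'
from h import *
f=lambda p:(np.array([260,150])+(np.array(p,float)+.5)/5-.5)
W=onz("top",[f(p) for p in((237,156),(355,212),(326,272),(208,216))],.058)-O
u,n=un(30);L=np.c_[W@u,W@n];print(L,L.mean(0),"expect .020 -.0345")
c=np.array([.02,-.0345])
if np.all(abs(L.mean(0)-c)<.0035): arm.sign_off();print("signed",arm.current_t())
E
```

```text
[[ 0.0627 -0.0127]
 [-0.0232 -0.0127]
 [-0.0227 -0.0568]
 [ 0.063  -0.0568]] [ 0.0199 -0.0347] expect .020 -.0345
the job is handed in; nothing more can be done
the job is handed in; nothing more can be done
```

The job is handed in, at about 50 s of the 72 s allowed: the fence is locked in the 30° notch, and the longer offcut lies flat, flush with the fence and touching the plane's sole. The last camera check put its centre within 0.2 mm of the target position. The rig gave no verdict.

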